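# Raise the counterweighted hold-down arm off the finished basket base

### The arm

A 6-joint arm with a two-finger parallel gripper is mounted at the origin on the work surface. World frame = base frame: x ahead of the robot, y to its left, z up, the work surface at z = 0. Lengths are in m, angles in rad, forces in N, time in s.
With the tool pointing down it reaches from about 0.325 to 0.775 m from the base axis. Payload 5.5 kg.
Tool frame: the origin (TCP) lies at the very end of the fingers, on their centre line; the grasp point (between the pads) lies 19 mm behind it (bot.tcp_to_grasp is the distance from the TCP to the grasp point, in m); z points along the fingers, y is the direction in which the jaws open and shut (so a half turn about z gives the same grasp; the last joint's range is limited). The gripper opens to 85 mm and grips with 20 to 120 N. Pads are 22 mm wide; open, the fingers measure 114 mm over their backs; the gripper's body (76 mm by 85 mm) begins 54 mm behind the grasp point. The pads swing forward as they close: fully open they stand 13 mm farther back than shut.
Start: joints at [1.129, 0.091, 1.231, -0, 1.82, -0.057], TCP at [0.225, 0.556, 0.231] pointing down, gripper open.
Joint ranges: [-2.87, 2.87], [-0.86, 2.18], [0.17, 2.46], [-1.51, 4.65], [0.06, 2.69], [-2.65, 2.65]. Speed limits (rad/s): [2.57, 2.57, 3.01, 3.14, 3.14, 3.14].

### API

Orientations are given as a unit quaternion [x, y, z, w].
In Python, from bench import bot gives the robot as it stands.
- The arm moves only by the shell command python3 -m inch 'ROWS'. ROWS is JSON, a list of rows, each a list of 3 entries, a list of its own where there are three numbers: the shift along the world's x, y, z in cm, then the turn about the world's z in degrees, then the closure, from 0 (fully open) to 1 (shut). In form: [[[tx, ty, tz], roll, jaw], ...]. A call has 1 to 20 rows; each row shifts and turns the pose as measured when the row begins; what a row does not reach is not made up. A row lasts 1/8 s, in which the tool goes at most 62.5 mm and 10.7 degrees, less where a joint would pass 70% of its speed; a pose out of reach is approached as far as the arm can. A call is refused whole if a number of a shift passes 6.25 or a number of a turn 10.7, either way. A call with a gripper value outside its range is refused whole. The fingers move at their own pace and stop on an object; the grip force is fixed at half the most. Time passes only in rows, so rows that do not move let the fingers close. It gives the time, the measured TCP pose, the force and the opening at its end, in the units of the state.
- bot.read_state(): the state, without advancing time (a new reading comes with each control period).
- bot.grab_frame(name): name is "scene" or "top" or "wrist"; returns the picture (480x640x3 uint8, red, green, blue); there is no depth.
- bot.camera_model(name): a dict with "camera_matrix" (3x3 intrinsics, pixels), "cam_to_world" (4x4, takes a point from camera to world coordinates). Camera axes: x right, y down, z forward; pixel columns grow to the right and rows downward; lengths in m; the calibration is good to about 2 mm. A picture is of the moment at which its call begins: read the wrist's pose just before it. camera_model takes no time and is no camera call; for the wrist camera it gives the pose at the moment of the call.
- bot.hand_in(): hands the job in, once; it reports no verdict.
The state is a dict: "t": time; "joint_positions": joint angles; "qd": joint speeds; "joint_torque": joint torques, N m; "tool_pos": TCP position; "tool_rot": TCP orientation; "force": force on the tool from outside, world axes, zero at the start; "ft_torque": the same for the moment, N m; "finger_gap": finger opening in m.
Only numpy, scipy, OpenCV 4.12 (cv2) and the standard library are available. Lean on these libraries where they do the work, as an engineer would, in place of code of your own. Each camera call takes 0.05 s, during which the arm holds its last target.

### The job

The brown woven willow base on one of the two bench hold-downs is finished: push that hold-down's counterweighted arm up by its red T-handle, with the outside of the fingers and without taking the handle between them, until it goes past its balance point and stays raised against its stop by itself. Leave the other arm down on the plain plywood base, leave both bases lying on their seats, and do not disturb anything else on the table.

Things in the scene. Friction and masses are not known exactly. Their poses are not given: they have to be found in the camera images.
- woven_stand: bench hold-down screwed to the table, with the finished woven willow base on its round seat: wooden foot board 335 x 150 x 18 mm, grey steel hinge cheeks 123 mm high. Origin on the table straight below the hinge axis; x points level from the handle end towards the hinge, y along the hinge axis, z up
- woven_arm (a joint): hinge of its green counterweighted arm, rad; level axis along the stand's y, 100 mm above the stand's origin. 0 = down: the arm slopes up 20 degrees from the hinge towards the stand's -x, its pad on the base. Grows as the arm rises. Below the balance point (0.45 to 0.6) it falls back; beyond it the steel counterweight at the tail carries it on to its stop at 1.134. Takes 1 to 3 N at the handle
- woven_handle: red T-handle, a round bar 18 mm in diameter and 80 mm long across the free end of this arm, parallel to the hinge axis and 210 mm from it. Origin at the bar's centre (172 mm above the table when down, 309 mm when up); y along the bar. Free room beneath it; the pad's rod hangs from the arm 136 mm from the hinge (level distance)
- plain_stand: bench hold-down screwed to the table, with the plain plywood base on its round seat: wooden foot board 335 x 150 x 18 mm, grey steel hinge cheeks 123 mm high. Origin on the table straight below the hinge axis; x points level from the handle end towards the hinge, y along the hinge axis, z up
- plain_arm (a joint): hinge of its green counterweighted arm, rad; level axis along the stand's y, 100 mm above the stand's origin. 0 = down: the arm slopes up 20 degrees from the hinge towards the stand's -x, its pad on the base. Grows as the arm rises. Below the balance point (0.45 to 0.6) it falls back; beyond it the steel counterweight at the tail carries it on to its stop at 1.134. Takes 1 to 3 N at the handle
- plain_handle: red T-handle, a round bar 18 mm in diameter and 80 mm long across the free end of this arm, parallel to the hinge axis and 210 mm from it. Origin at the bar's centre (172 mm above the table when down, 309 mm when up); y along the bar. Free room beneath it; the pad's rod hangs from the arm 136 mm from the hinge (level distance)
- woven_base: loose finished basket base of brown woven willow, round, 148 mm in diameter, 12 mm thick, lying on its seat (45 mm above the table) under the presser pad; origin at the centre of its underside
- plain_base: loose basket base of pale plain plywood with a ring of small holes, round, 148 mm in diameter, 12 mm thick, lying on its seat under the presser pad; origin at the centre of its underside
- woven_seat (a point): centre of the top of the round seat (100 mm in diameter, 45 mm above the table) under the woven base, 136 mm from the hinge
- plain_seat (a point): the same point of the other hold-down, under the plywood base
- mallet_mid (a point): rubber mallet lying on its side, black head 64 mm in diameter and 100 mm long, wooden handle 250 mm; point at the centre of its head
- hammer_mid (a point): hammer lying flat, dark steel head 100 mm long, wooden handle 240 mm; point at the centre of its head
- spool_mid (a point): empty wooden spool standing upright, 48 mm in diameter, 50 mm high; point at its centre
- bodkin_mid (a point): basket-maker's bodkin (spike with a dark wooden handle), 165 mm long, lying flat; point near its middle
- mug_mid (a point): blue mug, 76 mm in diameter, 85 mm high; point at its centre, half-way up
- block_mid (a point): cork sanding block 100 x 45 x 35 mm; point at its centre
Mind the look-alikes: they are no part of the job. There is more than one size of the plain_base; the one meant has the size given above.

How it is judged:
By the outcome, as a careful person would: the job done as asked, in the order asked, and still so for the second after the job is handed in, with the robot touching nothing.
It also fails if it takes over 35 s, if anything falls off the work surface, if the arm or the gripper's body presses on something with over 40 N, if the wrist force passes 120 N, or if a joint passes its speed limit or range.

## Working session

There is one attempt and no reset: what is moved stays moved. The work goes in short steps, Python scripts to look and compute and a shell command to move; the robot and the scene stay as the last step left them, time stands still between calls to the robot, and variables do not carry over. Pictures are saved under pics/ and viewed, and the job is handed in when it is done.

```bash
mkdir -p pics; cat > h.py <<'E'
import numpy as np, cv2
from bench import bot
def save(n,f):
    im=bot.grab_frame(n); cv2.imwrite('pics/'+f,im[:,:,::-1]); return im
def P(n):
    m=bot.camera_model(n); return np.array(m['camera_matrix']),np.array(m['cam_to_world'])
def ray(KT,u,v):
    K,T=KT; d=T[:3,:3]@np.linalg.solve(K,[u,v,1]); return T[:3,3],d/np.linalg.norm(d)
def onz(KT,u,v,z):
    o,d=ray(KT,u,v); return o+d*(z-o[2])/d[2]
def tri(r1,r2):
    A=np.zeros((3,3));b=np.zeros(3)
    for o,d in (r1,r2):
        M=np.eye(3)-np.outer(d,d);A+=M;b+=M@o
    x=np.linalg.solve(A,b); return x,[float(np.linalg.norm((np.eye(3)-np.outer(d,d))@(x-o))) for o,d in (r1,r2)]
def proj(KT,p):
    K,T=KT; q=np.linalg.inv(T)@np.append(p,1); w=K@q[:3]; return w[:2]/w[2]
E
python3 - <<'E'
from h import *
a=save('scene','s0.png');b=save('top','t0.png')
for n in('scene','top'): print(n,P(n)[0].round(1).tolist(),P(n)[1].round(3).tolist())
for im in(a,b):
    h=cv2.cvtColor(im,cv2.COLOR_RGB2HSV)
    m=(((h[...,0]<8)|(h[...,0]>172))&(h[...,1]>150)&(h[...,2]>70)).astype('uint8')
    n,l,s,c=cv2.connectedComponentsWithStats(m)
    for i in range(1,n):
        if s[i,4]>15: print(s[i].tolist(),c[i].round(1),cv2.minAreaRect(np.argwhere(l==i)[:,::-1].astype('float32')))
E
```

```text
scene [[453.3, 0.0, 316.7], [0.0, 453.3, 242.1], [0.0, 0.0, 1.0]] [[-0.406, 0.71, -0.575, 1.222], [0.914, 0.319, -0.251, 0.228], [0.006, -0.628, -0.779, 1.067], [0.0, 0.0, 0.0, 1.0]]
top [[616.0, 0.0, 329.8], [0.0, 616.0, 244.6], [0.0, 0.0, 1.0]] [[0.012, -0.997, 0.08, 0.381], [-1.0, -0.011, 0.01, -0.072], [-0.009, -0.08, -0.997, 1.86], [0.0, 0.0, 0.0, 1.0]]
[272, 200, 26, 13, 134] [284.6 206. ] ((284.40618896484375, 206.2412872314453), (26.924579620361328, 5.540249824523926), 21.250505447387695)
[407, 247, 32, 12, 181] [422.3 252.4] ((422.3840026855469, 252.62667846679688), (31.938457489013672, 6.191035270690918), 10.491477966308594)
[227, 251, 29, 10, 177] [241.  255.4] ((241.0604248046875, 255.34230041503906), (6.140415191650391, 28.964221954345703), 79.99201965332031)
[366, 254, 30, 8, 181] [380.8 257.3] ((380.47760009765625, 257.38104248046875), (29.067401885986328, 6.224534511566162), 3.3664608001708984)
```

View pics/s0.png

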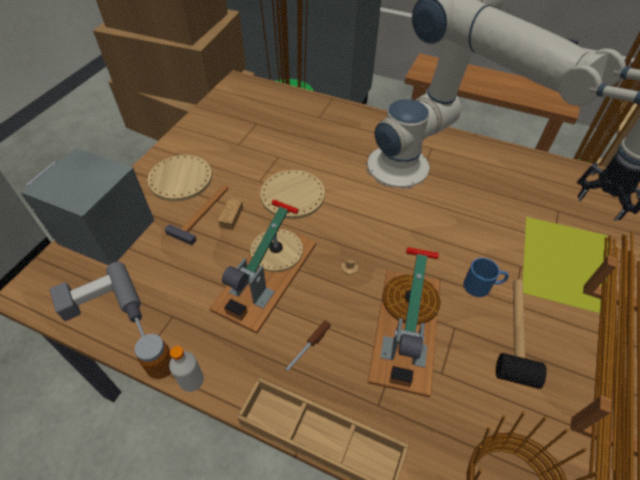

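View pics/t0.png

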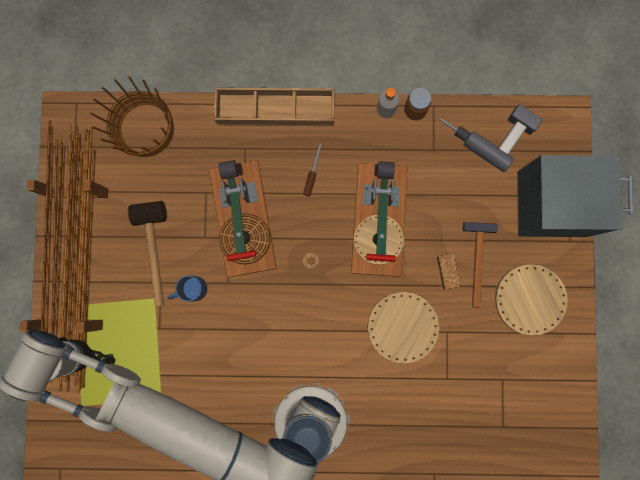

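The scene view shows the woven hold-down's red handle at about (422,252) and the plain one's at (284,206). In the top view they are at (241,255) and (381,257). The woven base lies at the left stand in the top view. The mug, at (190,288) in top, is near the woven handle.

```bash
python3 - <<'E'
from h import *
S=P('scene');T=P('top')
x,e=tri(ray(S,422.3,252.5),ray(T,241,255.4));print('woven handle',x,e)
x2,e=tri(ray(S,284.6,206),ray(T,380.8,257.3));print('plain',x2,e)
# bar ends in top
for n,KT,img in(('t',T,'pics/t0.png'),('s',S,'pics/s0.png')):
    im=cv2.imread(img);h=cv2.cvtColor(im,cv2.COLOR_BGR2HSV)
    m=(((h[...,0]<8)|(h[...,0]>172))&(h[...,1]>150)&(h[...,2]>70)).astype('uint8')
    k,l,s,c=cv2.connectedComponentsWithStats(m)
    for i in range(1,k):
        if s[i,4]<50: continue
        pts=np.argwhere(l==i)[:,::-1]
        vx,vy,x0,y0=cv2.fitLine(pts.astype('float32'),cv2.DIST_L2,0,.01,.01).ravel()
        t=(pts-[x0,y0])@[vx,vy]
        a,b=[onz(KT,x0+q*vx,y0+q*vy,.172) for q in(t.min(),t.max())]
        print(n,a.round(3),b.round(3),np.linalg.norm(a-b).round(4),np.degrees(np.arctan2(*(b-a)[1::-1])))
# hinge end: counterweight etc in top; mug
print('mug',onz(T,190,288,.085)); 
for u,v in((210,172),(257,161),(274,268),(229,277)): print('board',onz(T,u,v,.018))
st=bot.read_state();print(st['tool_pos'],st['tool_rot'],st['finger_gap'])
E
```

```text
woven handle [0.48383485 0.19094929 0.17254213] [0.002545341861231339, 0.0025453418612312326]
plain [ 0.4823795  -0.193094    0.17264084] [0.002697973405703582, 0.0026979734057036536]
t [0.477 0.227 0.172] [0.492 0.149 0.172] 0.0796 -79.36408354218729
t [ 0.486 -0.155  0.172] [ 0.481 -0.234  0.172] 0.0797 -93.05458629703628
s [ 0.478 -0.231  0.172] [ 0.483 -0.152  0.172] 0.0784 86.36394294045986
s [0.489 0.155 0.172] [0.475 0.232 0.172] 0.0779 100.51444098304427
mug [0.39395133 0.34684064 0.085     ]
board [0.74624157 0.31241832 0.018     ]
board [0.78152212 0.17035354 0.018     ]
board [0.4571322  0.11244274 0.018     ]
board [0.42864397 0.24669202 0.018     ]
[0.22512547 0.55591297 0.23023695] [ 1.91212074e-01  9.81548342e-01 -8.67273662e-04 -2.06180627e-04] 0.08521551306649867
```

Both views put the woven handle at (0.484, 0.191, 0.1725), with the bar 80 mm long at 100.6°. That agrees with the stated 172 mm height and 80 mm length. The tool stays vertical, so I'll shut the fingers and turn the jaw axis along the stand's x. One finger's back can then press on the robot side of the bar and carry it along its arc. I'll pass above the mug.

```bash
python3 -m inch '[[[2.6,-4.7,0],-9.6,1],[[2.6,-4.7,0],-9.6,1],[[2.6,-4.7,0],-9.6,1],[[2.6,-4.7,0],-9.6,1],[[2.6,-4.7,0],-9.6,1],[[2.6,-4.7,0],-9.6,1],[[2.6,-4.7,0],0,1],[[1.5,-3,0],0,1],[[0,0,0],0,1]]'
python3 - <<'E'
from h import *
s=bot.read_state();a=2*np.degrees(np.arctan2(s['tool_rot'][1],s['tool_rot'][0]))-90
print(s['tool_pos'],a,s['force'])
save('wrist','w1.png');save('scene','s1.png')
E
```

```text
t: 1.23
tool_pos: [0.4243, 0.1844, 0.2236]
tool_rot: [0.653, 0.757, -0.005, -0.003]
force: [0.6, 0.6, 0.3]
finger_gap: 0.0001
[0.42426468 0.18437981 0.22357917] 8.489792012784292 [0.55739834 0.64346395 0.27324222]
```

View pics/w1.png

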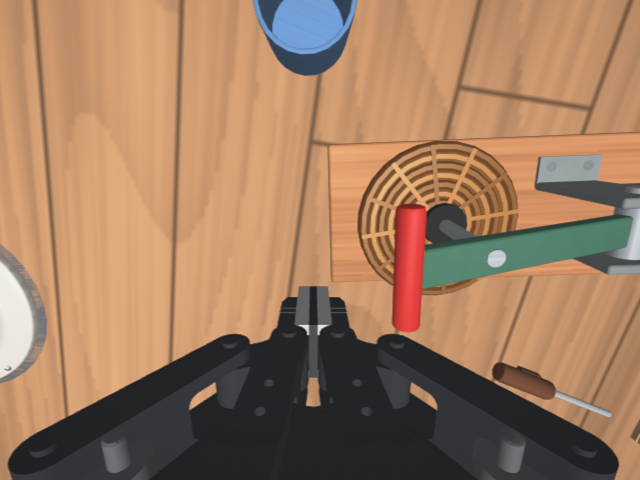

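View pics/s1.png

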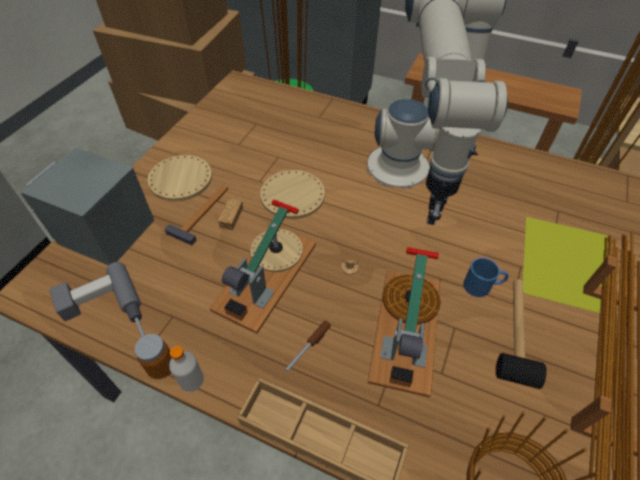

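```bash
python3 - <<'E'
from h import *
from scipy.spatial.transform import Rotation as R
s=bot.read_state();W=P('wrist');Rm=R.from_quat(s['tool_rot']).as_matrix();p=np.array(s['tool_pos'])
for zz in(0,-.01,-.02,-.03,-.04,-.05,-.073):
    print(zz,[proj(W,p+Rm@np.array([x,y,zz])).round(0).tolist() for x,y in((0,0),(.011,0),(-.011,0),(0,.0145),(0,-.0145))])
print(Rm.round(3).tolist(), W[1].round(3).tolist())
im=cv2.imread('pics/w1.png')[260:480,180:460];cv2.imwrite('pics/w1c.png',cv2.resize(im,None,fx=2.5,fy=2.5))
x=np.array([.484,.191,.1725]);print(proj(W,x))
E
```

```text
0 [[316.0, 300.0], [316.0, 278.0], [316.0, 321.0], [347.0, 300.0], [285.0, 300.0]]
-0.01 [[316.0, 310.0], [316.0, 287.0], [316.0, 332.0], [349.0, 310.0], [284.0, 310.0]]
-0.02 [[317.0, 321.0], [317.0, 297.0], [317.0, 345.0], [352.0, 321.0], [281.0, 321.0]]
-0.03 [[317.0, 335.0], [317.0, 309.0], [317.0, 359.0], [355.0, 335.0], [279.0, 335.0]]
-0.04 [[317.0, 350.0], [317.0, 322.0], [317.0, 376.0], [358.0, 350.0], [276.0, 350.0]]
-0.05 [[318.0, 368.0], [318.0, 339.0], [318.0, 396.0], [362.0, 368.0], [273.0, 368.0]]
-0.073 [[319.0, 425.0], [319.0, 390.0], [319.0, 458.0], [374.0, 425.0], [263.0, 425.0]]
[[-0.151, 0.989, -0.01], [0.989, 0.151, -0.003], [-0.001, -0.01, -1.0]] [[0.989, 0.146, 0.033, 0.413], [0.149, -0.947, -0.284, 0.256], [-0.01, 0.285, -0.958, 0.367], [0.0, 0.0, 0.0, 1.0]]
[414.14890996 269.21593965]
```

View pics/w1c.png

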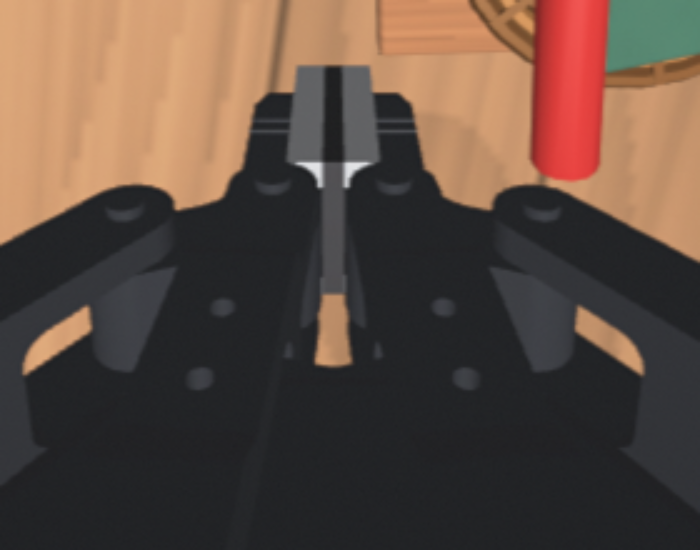

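The wrist view shows the shut fingers at (316,300), with straight backs for about 42 mm above the tip and the linkage widening above that. The bar is at (410,268) against a predicted (414,269), so the measurement holds. I'll make contact about 24 mm above the tip, which leaves the linkage clear.

```bash
python3 -m inch '[[[0,0,-3.7],2,1],[[0,0.2,-3.6],0,1],[[0,0,0],0,1],[[1.5,0.3,0],0,1],[[1.3,0.2,0],0,1],[[0.4,0.1,0],0,1]]'
```

```text
t: 2.08
tool_pos: [0.455, 0.2008, 0.154]
tool_rot: [0.634, 0.773, -0.001, -0.002]
force: [0.4, 0.3, 0.2]
finger_gap: 0.0003
```

```bash
python3 -m inch '[[[0,-1,-0.6],0,1],[[0.2,-0.2,-0.2],0,1],[[0.3,0.05,0.3],0,1],[[0.3,0.05,0.8],0,1]]'
```

```text
t: 2.58
tool_pos: [0.4621, 0.1887, 0.157]
tool_rot: [0.634, 0.773, -0.003, -0.003]
force: [-1.0, 0.3, 0.0]
finger_gap: 0.0001
```

```bash
python3 -m inch '[[[-0.4,-0.1,-1.0],0,1],[[0,0,-0.2],0,1],[[0.6,0.1,0.3],0,1],[[0.6,0.1,0.8],0,1],[[0.6,0.1,1],0,1]]'
python3 - <<'E'
from h import *
save('wrist','w2.png')
E
```

```text
t: 3.2
tool_pos: [0.4659, 0.1893, 0.1646]
tool_rot: [0.633, 0.774, -0.013, -0.011]
force: [-6.6, -1.5, 1.9]
finger_gap: -0.0001
```

View pics/w2.png

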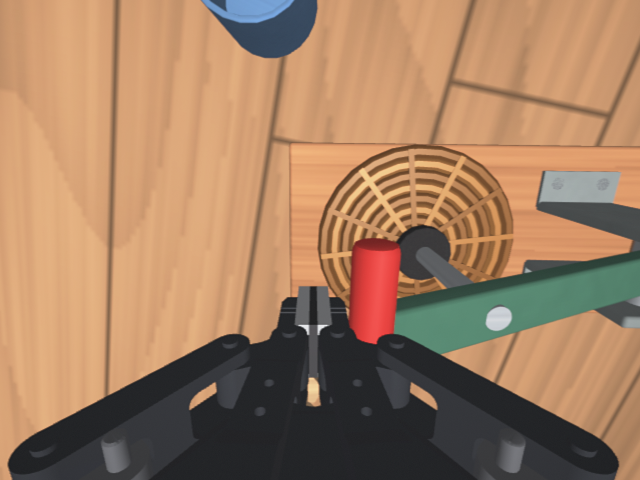

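The finger's back is on the bar, which is lifting: the force is about 7 N, and the bar stands at (375,290) beside the fingers, clear of the linkage. I'll continue along the arc.

```bash
python3 -m inch '[[[0.9,0.17,1.4],0,1],[[0.9,0.17,1.4],0,1],[[0.9,0.17,1.4],0,1]]'
python3 - <<'E'
from h import *
save('wrist','w3.png')
E
```

```text
t: 3.62
tool_pos: [0.4904, 0.1939, 0.2084]
tool_rot: [0.633, 0.774, -0.017, -0.014]
force: [-1.8, -0.7, -1.6]
finger_gap: -0.0
```

View pics/w3.png

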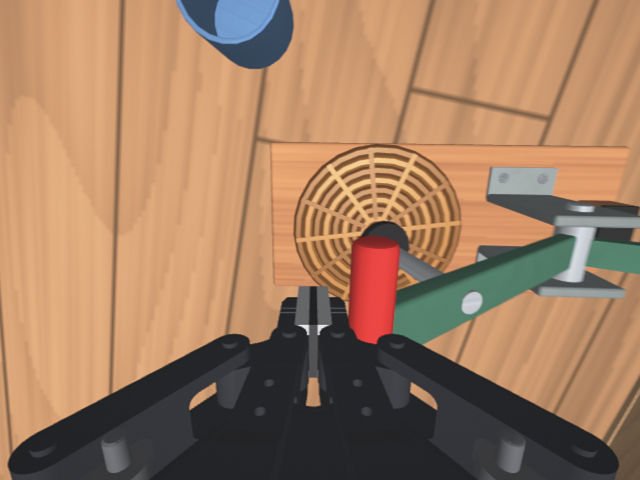

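The bar is at about 37° elevation (joint about 0.30 rad) and still 19 mm above the tip, so nothing has slipped. I'll go on.

```bash
python3 -m inch '[[[1.1,0.2,1.3],0,1],[[1.2,0.22,1.3],0,1],[[1.3,0.24,1.2],0,1],[[1.3,0.24,1.1],0,1],[[1.4,0.26,1.0],0,1]]'
python3 - <<'E'
from h import *
save('wrist','w4.png')
E
```

```text
t: 4.3
tool_pos: [0.5557, 0.2063, 0.2694]
tool_rot: [0.633, 0.774, -0.016, -0.013]
force: [0.4, -0.1, -0.3]
finger_gap: 0.0003
```

View pics/w4.png

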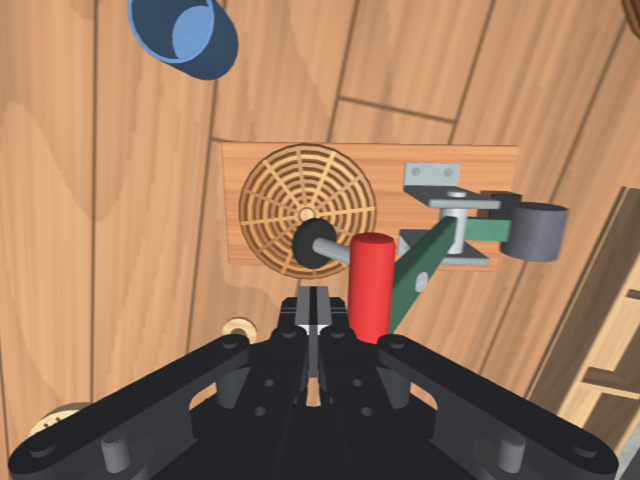

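The joint is now at about 0.7 rad, past the balance point, and the force has dropped to zero. I'll follow it a little further and then back off upward.

```bash
python3 -m inch '[[[1.4,0.26,1.0],0,1],[[1.2,0.22,1.0],0,1],[[0,0,0.5],0,1],[[-2,-0.4,0],0,1],[[-5,-1,0],0,1],[[-5,-1,0],0,1],[[-4,-1,0],0,1],[[0,0,0],0,1],[[0,0,0],0,1]]'
python3 - <<'E'
from h import *
save('wrist','w5.png');save('scene','s5.png');save('top','t5.png')
E
```

```text
t: 5.48
tool_pos: [0.4173, 0.1761, 0.2902]
tool_rot: [0.633, 0.774, -0.016, -0.013]
force: [0.2, -0.0, -0.6]
finger_gap: 0.0
```

View pics/w5.png

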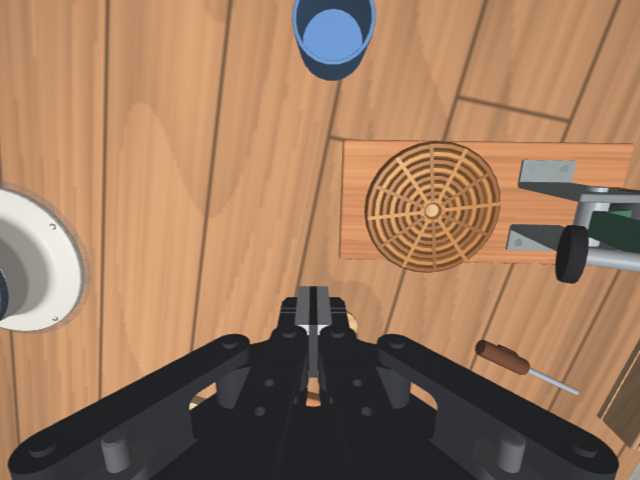

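View pics/s5.png

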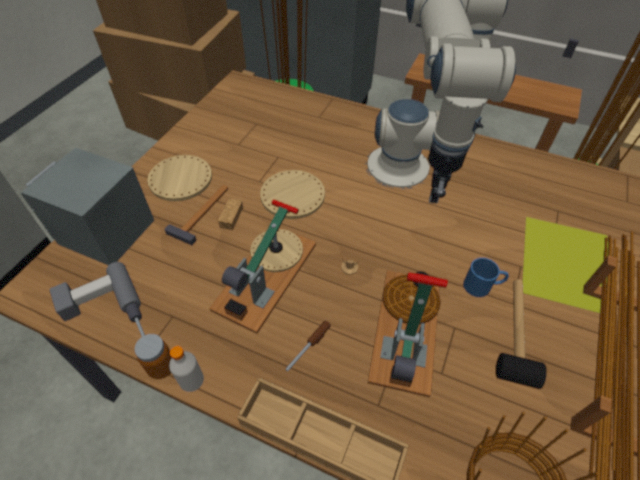

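View pics/t5.png

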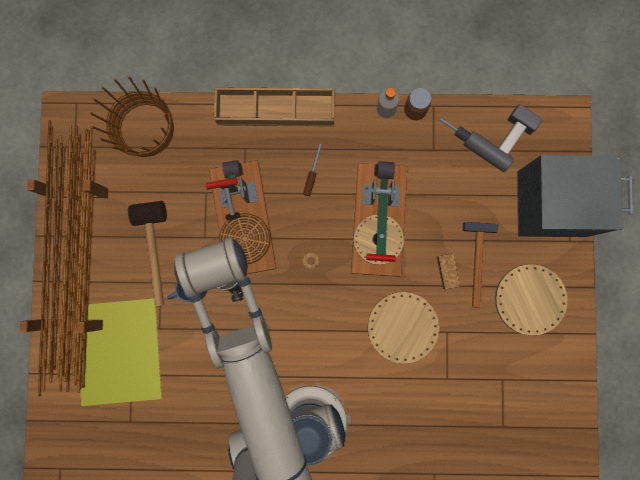

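The woven arm is up, with its handle at (427,280) in the scene view and (221,184) in the top view. The plain arm is down and everything else looks unchanged. I'll check the handle's height and the base's position against the first pictures, then see that it holds.

```bash
python3 -m inch '[[[0,0,0],0,1],[[0,0,0],0,1],[[0,0,0],0,1],[[0,0,0],0,1]]' | tail -2
python3 - <<'E'
from h import *
S=P('scene');T=P('top')
def red(im):
    h=cv2.cvtColor(im,cv2.COLOR_RGB2HSV)
    m=(((h[...,0]<8)|(h[...,0]>172))&(h[...,1]>150)&(h[...,2]>70)).astype('uint8')
    k,l,s,c=cv2.connectedComponentsWithStats(m)
    return sorted([c[i] for i in range(1,k) if s[i,4]>60],key=lambda q:q[0])
s=red(save('scene','s6.png'));t=red(save('top','t6.png'))
print(s,t)
print('woven',tri(ray(S,*s[-1]),ray(T,*t[0])));print('plain',tri(ray(S,*s[0]),ray(T,*t[-1])))
a,b=[cv2.imread('pics/s%d.png'%i).astype(int) for i in(0,6)]
d=(abs(a-b).max(2)>40).astype('uint8');k,l,st,c=cv2.connectedComponentsWithStats(d)
print([x.tolist() for x in st[1:] if x[4]>15])
a,b=[cv2.imread('pics/t%d.png'%i).astype(int) for i in(0,6)]
d=(abs(a-b).max(2)>40).astype('uint8');k,l,st,c=cv2.connectedComponentsWithStats(d)
print([x.tolist() for x in st[1:] if x[4]>15])
W=P('wrist');im=cv2.imread('pics/w5.png');print('base centre from wrist, z=.057',onz(W,433,210,.057),'expected',np.array([.678,.227])-.136*np.array([.983,.184]))
E
```

```text
force: [-0.1, 0.2, -0.1]
finger_gap: -0.0
[array([284.69402985, 206.09701493]), array([426.77030812, 279.29971989])] [array([220.95238095, 183.02857143]), array([380.9076087 , 257.32065217])]
woven (array([0.65988044, 0.2241167 , 0.31034444]), [0.0014236569150402583, 0.001423656915040241])
plain (array([ 0.48225291, -0.1931898 ,  0.17212299]), [0.002956314776468196, 0.002956314776468204])
[[406, 0, 8, 21, 103], [413, 0, 102, 108, 5204], [459, 0, 23, 23, 234], [497, 0, 9, 7, 39], [473, 7, 128, 77, 2936], [601, 49, 19, 6, 55], [605, 53, 10, 5, 30], [424, 55, 17, 40, 446], [613, 60, 14, 25, 115], [626, 68, 14, 12, 132], [528, 78, 54, 28, 480], [605, 86, 35, 18, 344], [596, 90, 7, 6, 32], [428, 92, 15, 11, 34], [417, 94, 15, 16, 82], [444, 98, 12, 6, 46], [439, 105, 18, 13, 121], [375, 109, 26, 47, 628], [468, 114, 15, 21, 109], [418, 119, 55, 86, 2074], [577, 119, 63, 102, 2441], [391, 120, 18, 17, 111], [635, 138, 5, 8, 28], [405, 248, 43, 88, 1573], [394, 334, 25, 39, 456]]
[[206, 163, 31, 27, 276], [227, 187, 11, 6, 42], [6, 194, 304, 286, 22538], [0, 382, 26, 17, 178], [301, 396, 31, 20, 230], [296, 403, 27, 17, 192], [333, 417, 13, 30, 196], [222, 424, 11, 6, 16], [330, 424, 5, 11, 29], [284, 460, 33, 20, 169]]
base centre from wrist, z=.057 [0.53967902 0.19926565 0.057     ] expected [0.544312 0.201976]
```

The woven handle now stands 310 mm above the table, as it should when up, and the plain one is still at 172 mm. The woven base is within 5 mm of its seat centre, and nothing changed between pictures except the arm, the robot and the raised hold-down. The force reading is zero, so I'm handing in.

```bash
python3 -c "
from bench import bot
print(bot.hand_in())"
```

```text
the job is handed in; nothing more can be done
None
```

The woven base's hold-down is up and staying up by itself. I pushed its red handle along its arc with the back of the shut fingers, past the balance point, then backed the robot off and handed in at about 6 s on the robot's clock.

- **Woven arm:** two views put its handle at (0.660, 0.224, 0.310), against 309 mm stated for the raised position. It stayed there after I backed off.
- **Plain arm:** its handle is unmoved, at 172 mm.
- **Woven base:** it lies on its seat, about 5 mm from where I calculated the centre, which is within what I'd expect from picking the pixel by eye and the 2 mm calibration.
- **Everything else:** comparing pictures from before and after, the only changes were the robot, its shadows and the raised hold-down. The robot still covers part of both camera views.
- **Forces:** the highest I read while pushing was about 7 N, and it was close to zero at the end. No check failed.

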